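# Sweep the deck of the dust box and unlatch its filter cassette

## Robot

A 6-joint arm with a two-finger parallel gripper is mounted at the origin on the work surface; the furniture and walls round the work are solid. World frame = base frame: x ahead of the robot, y to its left, z up, the work surface at z = 0. Lengths are in m, angles in rad, forces in N, time in s.
With the tool pointing down it reaches from about 0.225 to 0.875 m from the base axis. Payload 3.4 kg.
Tool frame: the origin (TCP) lies midway between the tips of the shut fingers; the grasp point (between the pads) lies 19 mm behind it (manip.grip_point_offset is the distance from the TCP to the grasp point, in m); z points along the fingers, y is the line along which they close (so a half turn about z gives the same grasp; the last joint's range is limited). The gripper opens to 85 mm and grips with 20 to 120 N. Pads are 22 mm wide; open, the fingers measure 114 mm over their backs; the gripper's body (76 mm by 85 mm) begins 54 mm behind the grasp point. The pads swing forward as they close: fully open they stand 13 mm farther back than shut.
Start: joints at [1.119, 0.276, 1.505, -0, 1.361, -0.121], TCP at [0.187, 0.544, 0.231] pointing down, gripper open.
Joint ranges: [-2.89, 2.89], [-0.75, 2.08], [0.22, 2.7], [-1.18, 4.32], [0.11, 2.71], [-2.7, 2.7]. Speed limits (rad/s): [2.57, 2.57, 3.14, 3.14, 3.14, 3.14].

## Interface

Orientations are given as a unit quaternion [w, x, y, z].
In Python, from rig import manip gives the robot as it stands.
- The arm moves only by the shell command python3 -m handwheel 'ROWS' [FORCE]. ROWS is JSON, a list of rows, each an object with "translation": the shift along the tool's x, y, z in m, a list of three; "angular": the turn, a rotation vector about the tool's x, y, z in degrees, a list of three; "hand": the closure, from 0 (fully open) to 1 (shut). A call has 1 to 10 rows; each row shifts and turns the commanded pose from where the row before left it, along the tool's axes as they then stand; what a row does not reach is not made up. A row lasts 1/12 s, in which the tool goes at most 41.7 mm and 7.16 degrees, less where a joint would pass 70% of its speed; a pose out of reach is approached as far as the arm can. A call with a gripper value outside its range is refused whole. The fingers move at their own pace and stop on an object; FORCE is the grip in N (left out, the last holds). Time passes only in rows, so rows that do not move let the fingers close. It gives the time, the measured TCP pose, the force, the opening and the grip force at its end, in the units of the state.
- manip.get_state(): the state, without advancing time (a new reading comes with each control period).
- manip.get_image(name): name is "scene" or "top" or "wrist"; returns the picture (400x640x3 uint8, red, green, blue); there is no depth.
- manip.camera_info(name): a dict with "camera_matrix" (3x3 intrinsics, pixels), "eye" and "orientation" of the camera in the world; the wrist camera has in their place "tool_from_camera" (4x4, takes a point from camera to tool coordinates, whose origin is the TCP and whose axes are the flange's). Camera axes: x right, y down, z forward; pixel columns grow to the right and rows downward; lengths in m; the calibration is good to about 2 mm. A picture is of the moment at which its call begins: read the wrist's pose just before it. camera_info takes no time and is no camera call.
- manip.sign_off(): hands the job in; it is judged then, once.
The state is a dict: "clock": time; "qpos": joint angles; "qd": joint speeds; "effort": joint torques, N m; "position": TCP position; "ee_rot": TCP orientation; "contact_force": force on the tool from outside, world axes, zero at the start; "moment": the same for the moment, N m; "width": finger opening in m; "gripper_force": force on a finger pad.
Only numpy, scipy, OpenCV 4.12 (cv2) and the standard library are available. Lean on these libraries where they do the work, as an engineer would, in place of code of your own. Each camera call takes 0.05 s, during which the arm holds its last target. There are 200 camera calls.

## Task

The filter cassette of the dust box has to come out, and no plaster may fall into the fan below it: first sweep the four loose plaster chips off the deck over its open end into the tray with the wooden block held on edge (do not touch the chips with the fingers), then put the block down on the bench, clear of box and tray. Then pinch the cassette's two opposed catches together, lift the cassette straight up out of its well and finish while holding it still and level by the pinched catches, its underside at least 5 cm above the deck. Leave the tape roll, the plaster cast and the two little bottles where they are.

Things in the scene. Friction and masses are not known exactly. Their poses are not given: they have to be found in the camera images.
- dust_box: Grey sheet-metal dust box with a dark steel top, 250 (x) x 260 (y) x 60 mm, fixed to the bench. Origin: centre of its underside; z up; top (deck) at z = 60 mm. The near part of the top is a bare deck strip along y, x = -118 to +7 mm. Behind it is the well of the filter cassette, centred at x = +66, y = 0 mm, opening 94 (x) x 120 (y) mm.
- deck_open_end (a point): Middle of the deck strip's open edge, on its top: box x = -55.5, y = -146, z = 60 mm. Chips pushed past it fall into the tray; the box wall stands 15 mm back from it. The strip's other three sides (box x = -121, x = +10, y = +126 mm) have a 3 mm high hem.
- chip_tray: Shallow blue-grey plastic tray against the -y end of the dust box, below the deck's open edge; fixed. 188 (its x) x 253 (its y) mm, rim 17 mm high, floor 2 mm thick, inside 166 x 232 mm. Origin: centre of its underside, z up; its y axis runs along the box's x axis.
- cassette: Black filter cassette, white pleated paper on top, 90 (x) x 116 (y) x 38 mm, 0.2 kg, in the well with 2 mm play each side, top 12 mm below the deck. Origin: centre of its underside, 10 mm above the box's underside when seated; axes then as the box's. Two sliding catches at +y and -y reach under the deck plate's edge; with either one out the cassette rises only 3 mm.
- catch_left (a joint): Slide of the grey catch on the cassette's +y side, in m: 0 = out (latched), grows as its finger tab is pushed toward the cassette's middle, stop at 0.009; the tongue is clear of the deck plate from about 0.006. Spring returned: 2 N at the start to 4.3 N at the stop.
- catch_right (a joint): The same for the catch on the -y side.
- catch_left_tab (a point): Middle of the outer face of the left catch's upright finger tab, at cassette x = 0, y = +32 mm and 18 mm above the deck when latched. The tab is 24 mm wide (x), 8 mm thick (y), and stands 30 mm above the deck. Outer faces of the two tabs: 64 mm apart latched, 46 mm fully pinched.
- catch_right_tab (a point): The same for the right catch, at cassette y = -32 mm when latched.
- chip_1: Loose irregular flake of white plaster, about 26 x 20 x 10 mm, 10 g, lying on the deck strip; all four start between box x = -90 and -20 mm, y = -80 and +42 mm (origins). Origin: centre of its underside.
- chip_2: Another plaster chip like chip_1.
- chip_3: Another plaster chip like chip_1.
- chip_4: Another plaster chip like chip_1.
- block: Plain brown pine block standing on the bench on its edge: 110 long, 45 high, 28 mm thick, 90 g. Origin: middle of one large 110 x 45 face, 22.5 mm above the bench; y runs along the 110 mm; z is level, through the 28 mm (block centre at z = +14 mm); x is vertical. Held across the thickness with the fingertips 16 mm or more above its lower edge, the fingers pass over the chips.
- tape_roll: Roll of masking tape lying flat, 96 mm across, 25 mm high; a bystander. Origin: centre of its underside.
- cast: White pebble-like plaster casting, 67 x 73 x 36 mm; a bystander. Origin: centre of its underside.
- dropper: Brown dropper bottle with a black top, 33 mm across, 102 mm high; a bystander. Origin: centre of its underside.
- ink_bottle: Little mauve bottle with a black cap, 31 mm across, 79 mm high; a bystander. Origin: centre of its underside.

How it is judged:
On the way:
1. all four chips swept into the tray with the block in hand, the cassette still seated (x of chip_1 in the frame of chip_tray between -0.088 and 0.088 m and y of chip_1 in the frame of chip_tray between -0.121 and 0.121 m and z of each of chip_1, chip_2, chip_3, chip_4 in the frame of chip_tray below 0.035 m and x of chip_2 in the frame of chip_tray between -0.088 and 0.088 m and y of chip_2 in the frame of chip_tray between -0.121 and 0.121 m and x of chip_3 in the frame of chip_tray between -0.088 and 0.088 m and y of chip_3 in the frame of chip_tray between -0.121 and 0.121 m and x of chip_4 in the frame of chip_tray between -0.088 and 0.088 m and y of chip_4 in the frame of chip_tray between -0.121 and 0.121 m and contact force between the fingers and block above 1 N and z of cassette in the frame of dust_box below 0.018 m), for 0.2 s.
At the end, for the whole second after the job is handed in: Chips inside the tray; block at rest on the bench, touching neither box, tray nor robot; cassette held by both catches (each in by over 5 mm), still (under 30 mm/s), tilted under 0.25 rad, clear of box, tray and block, its underside at least 40 mm above the deck (x of chip_1 in the frame of chip_tray between -0.088 and 0.088 m and y of chip_1 in the frame of chip_tray between -0.121 and 0.121 m and z of each of chip_1, chip_2, chip_3, chip_4 in the frame of chip_tray below 0.035 m and x of chip_2 in the frame of chip_tray between -0.088 and 0.088 m and y of chip_2 in the frame of chip_tray between -0.121 and 0.121 m and x of chip_3 in the frame of chip_tray between -0.088 and 0.088 m and y of chip_3 in the frame of chip_tray between -0.121 and 0.121 m and x of chip_4 in the frame of chip_tray between -0.088 and 0.088 m and y of chip_4 in the frame of chip_tray between -0.121 and 0.121 m and z of cassette in the frame of dust_box above 0.1 m and angle between cassette's own z axis and vertical below 0.25 rad and value of joint each of catch_left, catch_right above 0.005 m and contact force between the fingers and cassette above 1 N and contact force between each of cassette, block and dust_box below 0.05 N and contact force between each of cassette, block and chip_tray below 0.05 N and contact force between cassette and block below 0.05 N and linear speed of each of cassette, block below 0.03 m/s and height (world z) of block below 0.06 m and contact force between block and the arm below 0.05 N and contact force between block and the fingers below 0.05 N); the arm keeps its last pose, push and grip.
It fails at once if a chip handled with the fingers (more than 0.3 N) (contact force between the fingers and chip_1 above 0.3 N or contact force between the fingers and chip_2 above 0.3 N or contact force between the fingers and chip_3 above 0.3 N or contact force between the fingers and chip_4 above 0.3 N).
It fails at once if a bystander moved by more than 30 mm (distance of any of tape_roll, cast, dropper, ink_bottle from where it was at the start of the episode above 0.03 m).
It also fails if it takes over 70 s, if anything falls off the work surface, if the arm or the gripper's body presses on something with over 40 N, if the wrist force passes 120 N, or if a joint passes its speed limit or range.

## Working session

There is one attempt and no reset: what is moved stays moved. The work goes in short steps, Python scripts to look and compute and a shell command to move; the robot and the scene stay as the last step left them, time stands still between calls to the robot, and variables do not carry over. Pictures are saved under pics/ and viewed, at most 10 in all, crops included, and the job is handed in when it is done.

```bash
mkdir -p pics; ls
python3 - <<'E'
from rig import manip
import cv2,numpy as np
np.set_printoptions(precision=4,suppress=True)
print(manip.get_state())
for n in ["scene","top"]:
    im=manip.get_image(n); cv2.imwrite(f"pics/{n}0.png",im[:,:,::-1]); print(n,manip.camera_info(n))
print(manip.camera_info("wrist"),manip.grip_point_offset)
E
```

```text
pics
{'clock': 0.0, 'qpos': array([ 1.119 ,  0.2766,  1.5062,  0.    ,  1.3607, -0.121 ]), 'qd': array([ 0.0008,  0.0004,  0.0004, -0.0011,  0.0003,  0.0001]), 'effort': array([ -0.0011, -41.6777, -24.58  ,  -0.0006,   0.011 ,   0.    ]), 'position': array([0.1865, 0.5433, 0.2304]), 'ee_rot': array([-0.0003,  0.1646,  0.9864, -0.0009]), 'contact_force': array([-0.2181,  0.3423, -0.3698]), 'moment': array([-0.0441, -0.0075, -0.0106]), 'gripper_force': 0.0, 'width': 0.08549426445029752}
scene {'camera_matrix': array([[402.3467,   0.    , 314.254 ],
       [  0.    , 402.3467, 188.269 ],
       [  0.    ,   0.    ,   1.    ]]), 'eye': array([0.1329, 0.7327, 0.9825]), 'orientation': array([ 0.1073, -0.2591,  0.8931, -0.3517])}
top {'camera_matrix': array([[362.2042,   0.    , 321.3942],
       [  0.    , 362.2042, 200.6515],
       [  0.    ,   0.    ,   1.    ]]), 'eye': array([0.4906, 0.0417, 1.3944]), 'orientation': array([-0.0228,  0.7154, -0.6979,  0.026 ])}
{'camera_matrix': array([[290.4591,   0.    , 318.1204],
       [  0.    , 290.4591, 202.4757],
       [  0.    ,   0.    ,   1.    ]]), 'tool_from_camera': array([[-0.0001, -0.9536, -0.301 ,  0.0771],
       [ 1.    , -0.0003,  0.0007,  0.0003],
       [-0.0008, -0.301 ,  0.9536, -0.1433],
       [ 0.    ,  0.    ,  0.    ,  1.    ]])} 0.0187
```

View pics/top0.png

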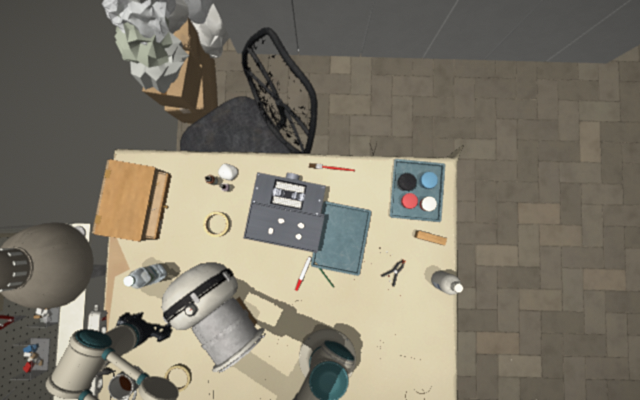

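View pics/scene0.png

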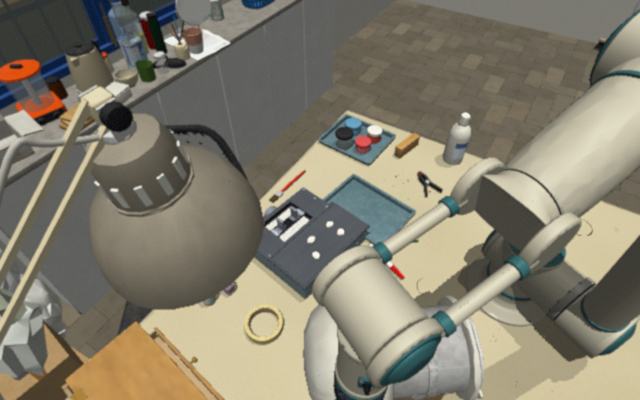

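Top view: box about (287,210), with four white chips at (270..300, 222..240) and the catches near (289,190). The tray is at (342,238), block at (431,238), tape at (217,223), and the bottles and cast are around (220,178). The scene view shows the same layout.

```bash
cat > h.py <<'E'
from rig import manip
import cv2,numpy as np
from scipy.spatial.transform import Rotation as R
np.set_printoptions(precision=4,suppress=True)
def rot(q): return R.from_quat(np.roll(q,-1)).as_matrix()
def cam(n,s=None):
    c=manip.camera_info(n)
    if n=="wrist":
        T=np.array(c["tool_from_camera"]); W=rot(s["ee_rot"])
        return c["camera_matrix"],W@T[:3,:3],W@T[:3,3]+s["position"]
    return c["camera_matrix"],rot(c["orientation"]),np.array(c["eye"])
def ray(C,px,z):
    K,M,e=C; px=np.atleast_2d(np.array(px,float))
    d=(M@np.linalg.inv(K)@np.c_[px,np.ones(len(px))].T).T
    return e+d*((z-e[2])/d[:,2])[:,None]
def proj(C,P):
    K,M,e=C; q=(K@M.T@(np.atleast_2d(P)-e).T).T
    return q[:,:2]/q[:,2:]
def shot(n,name):
    s=manip.get_state(); im=manip.get_image(n)[:,:,::-1].copy(); cv2.imwrite(f"pics/{name}.png",im); return im,cam(n,s),s
E
python3 - <<'E'
from h import *
C=cam("top"); im=cv2.imread("pics/top0.png")
print("box corners top",ray(C,[[257,172],[329,187],[322,250],[246,239]],.06))
print("bystanders",ray(C,[[217,223],[228,172],[213,180],[226,187]],.02))
hsv=cv2.cvtColor(im,cv2.COLOR_BGR2HSV)
m=cv2.inRange(hsv,(8,100,90),(20,255,255))[225:252,410:452]
ys,xs=np.nonzero(m); r=cv2.minAreaRect(np.c_[xs+410,ys+225].astype(np.float32)); print("block px",r)
print(ray(C,cv2.boxPoints(r),.045))
cv2.imwrite("pics/tz.png",cv2.resize(im[150:290,190:460],None,fx=2.9,fy=2.9,interpolation=cv2.INTER_CUBIC))
E
```

```text
box corners top [[0.6835 0.2784 0.06  ]
 [0.6343 0.0101 0.06  ]
 [0.4021 0.0303 0.06  ]
 [0.4353 0.3096 0.06  ]]
bystanders [[0.4912 0.4294 0.02  ]
 [0.6865 0.3961 0.02  ]
 [0.6543 0.4519 0.02  ]
 [0.6288 0.4013 0.02  ]]
block px ((430.5873718261719, 237.3853759765625), (30.7790470123291, 7.172855854034424), 15.52410888671875)
[[ 0.4584 -0.3131  0.045 ]
 [ 0.4841 -0.3201  0.045 ]
 [ 0.4563 -0.4306  0.045 ]
 [ 0.4306 -0.4235  0.045 ]]
```

View pics/tz.png

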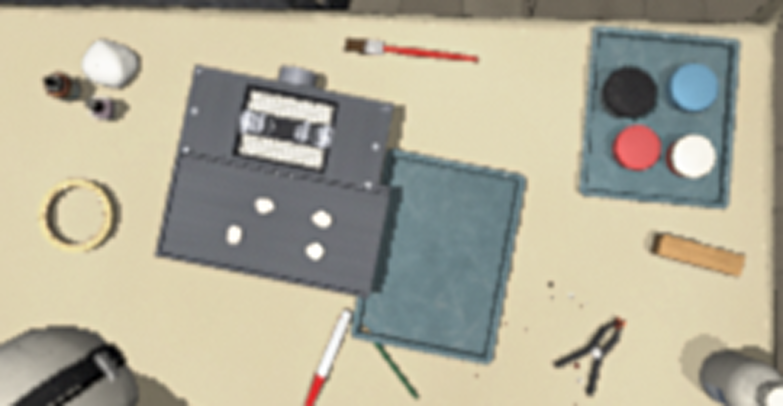

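The zoom confirms the layout: box yaw is about -11°, and the block has its long axis roughly along world y. I'm moving the wrist camera over the box to measure it properly.

```bash
python3 -m handwheel '[{"translation":[-0.026,-0.021,-0.007],"angular":[0,0,0],"hand":0},{"translation":[-0.026,-0.021,-0.007],"angular":[0,0,0],"hand":0},{"translation":[-0.026,-0.021,-0.007],"angular":[0,0,0],"hand":0},{"translation":[-0.026,-0.021,-0.007],"angular":[0,0,0],"hand":0},{"translation":[-0.026,-0.021,-0.007],"angular":[0,0,0],"hand":0},{"translation":[-0.026,-0.021,-0.007],"angular":[0,0,0],"hand":0},{"translation":[-0.026,-0.021,-0.007],"angular":[0,0,0],"hand":0}]' 
python3 -m handwheel '[{"translation":[-0.026,-0.021,-0.007],"angular":[0,0,0],"hand":0},{"translation":[-0.026,-0.021,-0.007],"angular":[0,0,0],"hand":0},{"translation":[-0.026,-0.021,-0.007],"angular":[0,0,0],"hand":0},{"translation":[-0.026,-0.021,-0.007],"angular":[0,0,0],"hand":0},{"translation":[-0.026,-0.021,-0.007],"angular":[0,0,0],"hand":0},{"translation":[-0.026,-0.021,-0.007],"angular":[0,0,0],"hand":0},{"translation":[-0.026,-0.021,-0.007],"angular":[0,0,0],"hand":0},{"translation":[0,0,0],"angular":[0,0,-4],"hand":0},{"translation":[0,0,0],"angular":[0,0,-4],"hand":0},{"translation":[0,0,0],"angular":[0,0,0],"hand":0}]'
python3 - <<'E'
from h import *
im,C,s=shot("wrist","w1"); print(s["position"],s["ee_rot"],s["clock"])
np.savez("w1.npz",p=s["position"],q=s["ee_rot"])
E
```

```text
clock: 0.68
position: [0.3107, 0.3451, 0.2801]
ee_rot: [-0.001, 0.164, 0.987, -0.0]
contact_force: [0.9, 0.6, -0.3]
width: 0.0852
gripper_force: 0.0
clock: 1.52
position: [0.4357, 0.1468, 0.3289]
ee_rot: [-0.0, 0.096, 0.995, -0.0]
contact_force: [-0.1, 0.7, -0.0]
width: 0.0852
gripper_force: 0.0
[0.4357 0.1468 0.3289] [-0.0005  0.0958  0.9954 -0.0001] 1.5167
```

View pics/w1.png

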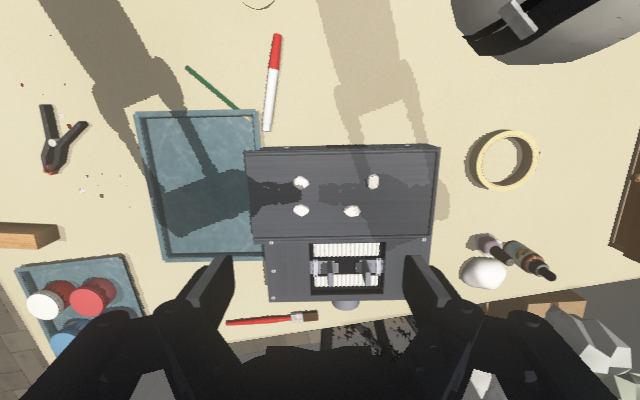

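Wrist view: strip corners are near (246,152), (438,148), (252,238) and (434,238). The chips are at (301,182), (373,181), (301,210) and (351,211), the well is at x 311–383, y 243–293, and the block's end is visible at left (25,235). Next is an enlarged crop so I can pick corners accurately.

Run:
```python
from h import *
im=cv2.imread("pics/w1.png")
cv2.imwrite("pics/w1z.png",cv2.resize(im[140:310,235:450],None,fx=3.5,fy=3.5,interpolation=cv2.INTER_CUBIC))
C=cam("wrist",dict(zip(("position","ee_rot"),np.load("w1.npz").values())))
hsv=cv2.cvtColor(im,cv2.COLOR_BGR2HSV)
m=cv2.inRange(hsv,(0,0,150),(180,70,255)); m[:165]=0;m[225:]=0;m[:,:260]=0;m[:,420:]=0
n,l,st,c=cv2.connectedComponentsWithStats(m)
for i in range(1,n):
    if st[i,4]>20: print(st[i],ray(C,c[i],.066))
print(ray(C,[[246,153],[438,149],[434,238],[262,238]],.063))
```

```text
[368 174  11  15 140] [[0.4693 0.2209 0.066 ]]
[293 176  17  13 148] [[0.4508 0.1191 0.066 ]]
[293 204  16  13 147] [[0.4919 0.1101 0.066 ]]
[343 205  18  12 149] [[0.508  0.1841 0.066 ]]
[[0.396  0.0521 0.063 ]
 [0.4419 0.3167 0.063 ]
 [0.5769 0.3013 0.063 ]
 [0.5264 0.0419 0.063 ]]
```

View pics/w1z.png

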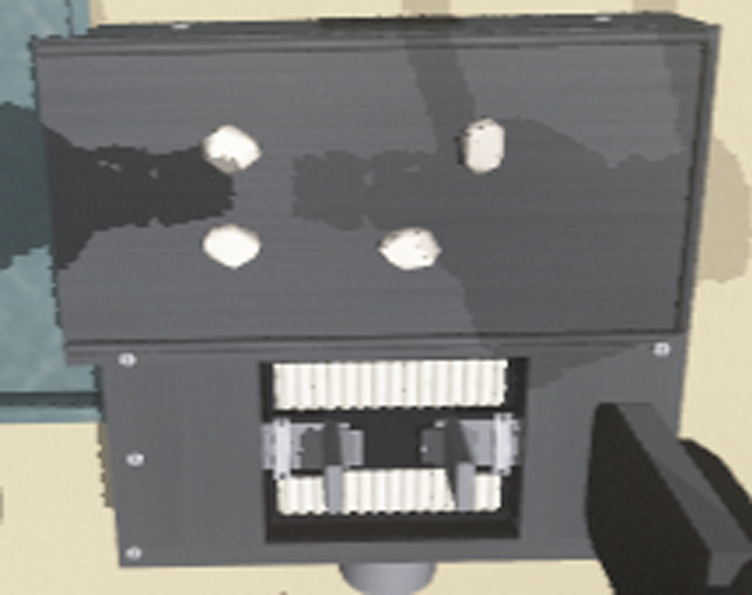

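The crop gives clean corners: near hem at (33,38) and (718,27), well corners at (262,358), (528,357), (520,538) and (268,543), and the box far-left corner at (120,565). I'll fit the box pose to these.

```bash
cat >> h.py <<'E'
def fit(box,w):
    a=np.array(box)[:,:2]; b=np.array(w)[:,:2]; am,bm=a.mean(0),b.mean(0)
    A=a-am;B=b-bm; th=np.arctan2((A[:,0]*B[:,1]-A[:,1]*B[:,0]).sum(),(A*B).sum())
    c,s=np.cos(th),np.sin(th); M=np.array([[c,-s],[s,c]]); t=bm-M@am
    return th,M,t,(a@M.T+t-b)
E
python3 - <<'E'
from h import *
C=cam("wrist",dict(zip(("position","ee_rot"),np.load("w1.npz").values())))
P=np.array([[33,38],[718,27],[262,358],[528,357],[520,538],[268,543],[120,565]])/3.5+[235,140]
z=np.array([.063,.063,.06,.06,.06,.06,.06])
W=np.vstack([ray(C,p,zz) for p,zz in zip(P,z)])
B=np.array([[-125,-146],[-125,130],[19,-60],[19,60],[113,60],[113,-60],[125,-130]])/1000
th,M,t,r=fit(B,W); print("yaw deg",np.degrees(th),"t",t); print(r*1000)
ch=ray(C,[[301,182],[373,181],[301,210],[351,211]],.066)[:,:2]
print("chips box",(ch-t)@M*1000)
tb=np.vstack([ray(C,np.array(p)/3.5+[235,140],.09) for p in [(334,430),(460,425)]])[:,:2]
print("tab tops box (near end)",(tb-t)@M*1000)
np.savez("box.npz",th=th,M=M,t=t)
print("open end",M@[-.0555,-.146]+t,"cassette",M@[.066,0]+t)
E
```

```text
yaw deg -9.723587083166604 t [0.5413 0.1731]
[[ 0.7406 -0.3543]
 [-0.5368  2.6232]
 [ 1.035  -1.4635]
 [-0.7996  0.7357]
 [-0.4996 -0.0142]
 [-0.726  -1.041 ]
 [ 0.7864 -0.486 ]]
chips box [[-80.0829 -68.2654]
 [-79.2373  34.9457]
 [-37.6588 -69.9629]
 [-34.4312   3.9552]]
tab tops box (near end) [[ 37.5355 -28.1639]
 [ 36.3733  24.9089]]
open end [0.462  0.0386] cassette [0.6064 0.162 ]
```

```bash
python3 -m handwheel '[{"translation":[-0.0084,-0.035,0.006],"angular":[0,0,0],"hand":0},{"translation":[-0.0084,-0.035,0.006],"angular":[0,0,0],"hand":0},{"translation":[-0.0084,-0.035,0.006],"angular":[0,0,0],"hand":0},{"translation":[-0.0084,-0.035,0.006],"angular":[0,0,0],"hand":0},{"translation":[-0.0084,-0.035,0.006],"angular":[0,0,0],"hand":0},{"translation":[-0.0084,-0.035,0.006],"angular":[0,0,0],"hand":0},{"translation":[-0.0084,-0.035,0.006],"angular":[0,0,0],"hand":0},{"translation":[-0.0084,-0.035,0.006],"angular":[0,0,0],"hand":0},{"translation":[-0.0084,-0.035,0.006],"angular":[0,0,0],"hand":0},{"translation":[-0.0084,-0.035,0.006],"angular":[0,0,0],"hand":0}]' >/dev/null
python3 -m handwheel '[{"translation":[-0.0084,-0.035,0.006],"angular":[0,0,0],"hand":0},{"translation":[-0.0084,-0.035,0.006],"angular":[0,0,0],"hand":0},{"translation":[-0.0084,-0.035,0.006],"angular":[0,0,0],"hand":0},{"translation":[0,0,0],"angular":[0,0,7],"hand":0},{"translation":[0,0,0],"angular":[0,0,7],"hand":0},{"translation":[0,0,0],"angular":[0,0,7],"hand":0},{"translation":[0,0,0],"angular":[0,0,7],"hand":0},{"translation":[0,0,0],"angular":[0,0,7],"hand":0},{"translation":[0,0,0],"angular":[0,0,7],"hand":0},{"translation":[0,0,0],"angular":[0,0,7],"hand":0}]' >/dev/null
python3 -m handwheel '[{"translation":[0,0,0],"angular":[0,0,7],"hand":0},{"translation":[0,0,0],"angular":[0,0,7],"hand":0},{"translation":[0,0,0],"angular":[0,0,7],"hand":0},{"translation":[0,0,0],"angular":[0,0,7],"hand":0},{"translation":[0,0,0],"angular":[0,0,7],"hand":0},{"translation":[0,0,0],"angular":[0,0,7],"hand":0},{"translation":[0,0,0],"angular":[0,0,2],"hand":0},{"translation":[0,0,0],"angular":[0,0,0],"hand":0}]'
python3 - <<'E'
from h import *
im,C,s=shot("wrist","w2"); print(s["position"],s["ee_rot"],s["clock"],s["qpos"])
np.savez("w2.npz",p=s["position"],q=s["ee_rot"])
hsv=cv2.cvtColor(im,cv2.COLOR_BGR2HSV)
m=cv2.inRange(hsv,(8,100,60),(20,255,255))
cs=sorted(cv2.findContours(m,0,2)[0],key=cv2.contourArea)[-3:]
for c in cs: print(cv2.contourArea(c),cv2.minAreaRect(c))
E
```

```text
clock: 3.9
position: [0.4565, -0.3191, 0.251]
ee_rot: [-0.0, 0.788, 0.616, -0.0]
contact_force: [0.8, -0.1, -0.6]
width: 0.0853
gripper_force: 0.0
[ 0.4565 -0.3191  0.251 ] [-0.0004  0.788   0.6157 -0.    ] 3.9 [-0.7351  0.2387  1.5081  0.0001  1.3956 -0.4908]
3.5 ((248.24000549316406, 154.6800079345703), (5.600000381469727, 1.6000001430511475), 36.869895935058594)
6.0 ((240.9000244140625, 157.20001220703125), (5.366562843322754, 2.236067771911621), 26.56505012512207)
1408.5 ((330.5, 217.5), (79.0, 21.0), 90.0)
```

View pics/w2.png

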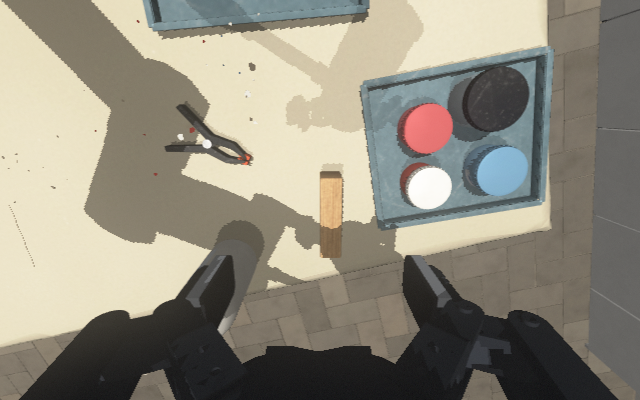

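The block's top face spans x 320–341, y 180–257 and is aligned with the tool. The paint tray rim is close on the right (x≈375), so I'll approach with the fingers part-closed.

Run:
```python
from h import *
s=dict(zip(("position","ee_rot"),np.load("w2.npz").values())); C=cam("wrist",s)
im=cv2.imread("pics/w2.png"); hsv=cv2.cvtColor(im,cv2.COLOR_BGR2HSV)
print([tuple(int(v) for v in hsv[y,330]) for y in range(166,186,2)],[tuple(int(v) for v in hsv[y,330]) for y in range(250,264,2)])
m=cv2.inRange(hsv,(8,100,60),(20,255,255))
for y in (190,210,230,250): print(y,np.nonzero(m[y,300:360])[0][[0,-1]]+300)
W=ray(C,[[320,180],[342,180],[342,258],[320,258]],.045)
T=rot(s["ee_rot"]); L=(W-s["position"])@T; print(W,L*1000)
print("mean tool",L.mean(0)*1000)
```

```text
[(20, 51, 212), (20, 52, 211), (21, 51, 210), (16, 85, 108), (17, 86, 118), (17, 95, 131), (16, 106, 199), (18, 105, 234), (16, 105, 228), (17, 103, 230)] [(16, 102, 125), (16, 103, 126), (16, 101, 129), (16, 102, 128), (19, 53, 135), (23, 44, 232), (23, 43, 232)]
190 [322 341]
210 [321 341]
230 [325 339]
250 [321 339]
[[ 0.4577 -0.3231  0.045 ]
 [ 0.4839 -0.3296  0.045 ]
 [ 0.4606 -0.4341  0.045 ]
 [ 0.432  -0.427   0.045 ]] [[  -3.6356    2.2299  205.961 ]
 [  -3.6346   29.3007  205.9448]
 [-110.6725   31.9311  205.8972]
 [-110.6779    2.4296  205.9149]]
mean tool [-57.1552  16.4728 205.9295]
```

```bash
python3 -m handwheel '[{"translation":[-0.0275,0.008,0],"angular":[0,0,0],"hand":0.4},{"translation":[-0.028,0.0083,0],"angular":[0,0,0],"hand":0.4},{"translation":[0,0,0.03],"angular":[0,0,0],"hand":0.4},{"translation":[0,0,0.03],"angular":[0,0,0],"hand":0.4},{"translation":[0,0,0.03],"angular":[0,0,0],"hand":0.4},{"translation":[0,0,0.03],"angular":[0,0,0],"hand":0.4},{"translation":[0,0,0.03],"angular":[0,0,0],"hand":0.4},{"translation":[0,0,0.012],"angular":[0,0,0],"hand":0.4},{"translation":[0,0,0],"angular":[0,0,0],"hand":0.4}]' 40
```

```text
clock: 4.7
position: [0.4568, -0.3753, 0.0854]
ee_rot: [-0.004, 0.788, 0.616, -0.0]
contact_force: [-0.3, 0.1, -0.3]
width: 0.051
gripper_force: 0.0
```

```bash
python3 -m handwheel '[{"translation":[0,0,0],"angular":[0,0,0],"hand":0.4},{"translation":[0,0,0],"angular":[0,0,0],"hand":0.4}]' 40; python3 -c "
from h import *
s=manip.get_state();print(s['position'],s['ee_rot'],s['qpos'])"
```

```text
clock: 4.87
position: [0.4597, -0.3783, 0.0905]
ee_rot: [0.001, 0.788, 0.616, 0.0]
contact_force: [-0.4, 0.1, 0.2]
width: 0.0514
gripper_force: 0.0
[ 0.4597 -0.3783  0.0905] [0.0012 0.7876 0.6162 0.0002] [-0.8055  0.4128  1.669   0.0001  1.0574 -0.5625]
```

```bash
python3 -m handwheel '[{"translation":[0,0,0.02],"angular":[0,0,0],"hand":0.4},{"translation":[0,0,0.02],"angular":[0,0,0],"hand":0.4},{"translation":[0,0,0.02],"angular":[0,0,0],"hand":0.4},{"translation":[0,0,0.01],"angular":[0,0,0],"hand":0.4},{"translation":[0,0,0],"angular":[0,0,0],"hand":0.4},{"translation":[0,0,0],"angular":[0,0,0],"hand":0.4},{"translation":[0,0,0],"angular":[0,0,0],"hand":0.4}]' 40
python3 -m handwheel '[{"translation":[0,0,0],"angular":[0,0,0],"hand":1},{"translation":[0,0,0],"angular":[0,0,0],"hand":1},{"translation":[0,0,0],"angular":[0,0,0],"hand":1},{"translation":[0,0,0],"angular":[0,0,0],"hand":1},{"translation":[0,0,0],"angular":[0,0,0],"hand":1},{"translation":[0,0,0],"angular":[0,0,0],"hand":1}]' 40
```

```text
clock: 5.45
position: [0.4598, -0.3787, 0.0208]
ee_rot: [0.002, 0.788, 0.616, 0.0]
contact_force: [0.4, -0.4, -0.4]
width: 0.0509
gripper_force: 0.0
clock: 5.95
position: [0.4595, -0.3785, 0.0207]
ee_rot: [0.001, 0.788, 0.616, 0.0]
contact_force: [-0.8, -0.5, 7.1]
width: 0.0276
gripper_force: 41.8
```

```bash
python3 -m handwheel '[{"translation":[0,0,-0.015],"angular":[0,0,0],"hand":1},{"translation":[0,0,-0.03],"angular":[0,0,0],"hand":1},{"translation":[0,0,-0.03],"angular":[0,0,0],"hand":1},{"translation":[0,0,-0.03],"angular":[0,0,0],"hand":1},{"translation":[0,0,-0.03],"angular":[0,0,0],"hand":1},{"translation":[0,0,-0.03],"angular":[0,0,0],"hand":1},{"translation":[0,0,-0.03],"angular":[0,0,0],"hand":1},{"translation":[0,0,-0.015],"angular":[0,0,0],"hand":1},{"translation":[0,0,0],"angular":[0,0,0],"hand":1},{"translation":[0,0,0],"angular":[0,0,0],"hand":1}]' 40
python3 - <<'E'
from h import *
im,C,s=shot("wrist","w3")
hsv=cv2.cvtColor(im,cv2.COLOR_BGR2HSV); m=cv2.inRange(hsv,(10,75,50),(19,255,255))
cs=sorted(cv2.findContours(m,0,2)[0],key=cv2.contourArea)[-2:]
for c in cs: print(cv2.contourArea(c),cv2.boundingRect(c))
T=rot(s["ee_rot"]); 
for x in (.055,-.055):
    print(x,proj(C,s["position"]+T@np.array([x,0,-.0245])))
x,y,w,h=cv2.boundingRect(cs[-1])
cv2.imwrite("pics/w3z.png",cv2.resize(im[150:400,200:440],None,fx=2.4,fy=2.4))
E
```

```text
clock: 6.78
position: [0.4588, -0.3777, 0.2296]
ee_rot: [0.001, 0.788, 0.616, 0.0]
contact_force: [-1.0, 0.7, -1.3]
width: 0.0274
gripper_force: 41.0
1.0 (227, 112, 4, 3)
11562.5 (285, 152, 67, 199)
0.055 [[318.38   167.6386]]
-0.055 [[318.3393 374.3304]]
```

View pics/w3z.png

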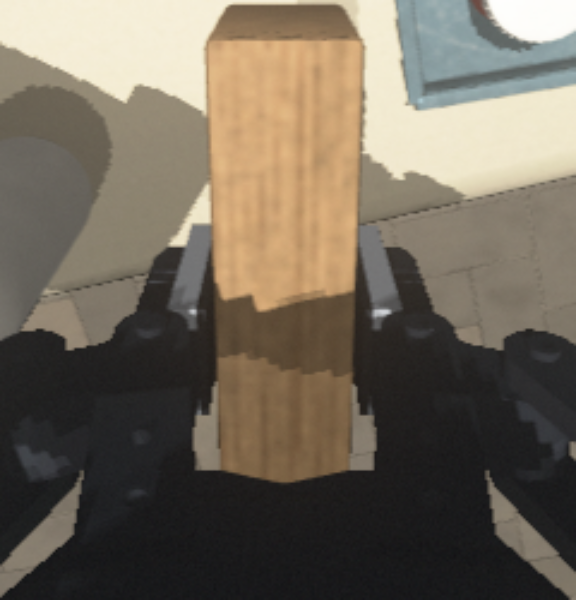

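The block is held square and centred: its near top edge is at row 166.7 against a predicted 167.6. Next I turn 94° and travel to the far end of the deck strip.

```bash
python3 -m handwheel '[{"translation":[0,0,0],"angular":[0,0,-6.73],"hand":1},{"translation":[0,0,0],"angular":[0,0,-6.73],"hand":1},{"translation":[0,0,0],"angular":[0,0,-6.73],"hand":1},{"translation":[0,0,0],"angular":[0,0,-6.73],"hand":1},{"translation":[0,0,0],"angular":[0,0,-6.73],"hand":1},{"translation":[0,0,0],"angular":[0,0,-6.73],"hand":1},{"translation":[0,0,0],"angular":[0,0,-6.73],"hand":1}]' 40 >/dev/null
python3 -m handwheel '[{"translation":[0,0,0],"angular":[0,0,-6.73],"hand":1},{"translation":[0,0,0],"angular":[0,0,-6.73],"hand":1},{"translation":[0,0,0],"angular":[0,0,-6.73],"hand":1},{"translation":[0,0,0],"angular":[0,0,-6.73],"hand":1},{"translation":[0,0,0],"angular":[0,0,-6.73],"hand":1},{"translation":[0,0,0],"angular":[0,0,-6.73],"hand":1},{"translation":[0,0,0],"angular":[0,0,-6.73],"hand":1},{"translation":[0,0,0],"angular":[0,0,0],"hand":1}]'
python3 -m handwheel '[{"translation":[0.0034,0.0321,0],"angular":[0,0,0],"hand":1},{"translation":[0.0034,0.0321,0],"angular":[0,0,0],"hand":1},{"translation":[0.0034,0.0321,0],"angular":[0,0,0],"hand":1},{"translation":[0.0034,0.0321,0],"angular":[0,0,0],"hand":1},{"translation":[0.0034,0.0321,0],"angular":[0,0,0],"hand":1},{"translation":[0.0034,0.0321,0],"angular":[0,0,0],"hand":1},{"translation":[0.0034,0.0321,0],"angular":[0,0,0],"hand":1},{"translation":[0.0034,0.0321,0],"angular":[0,0,0],"hand":1},{"translation":[0.0034,0.0321,0],"angular":[0,0,0],"hand":1},{"translation":[0.0034,0.0321,0],"angular":[0,0,0],"hand":1}]' >/dev/null
python3 -m handwheel '[{"translation":[0.0034,0.0321,0],"angular":[0,0,0],"hand":1},{"translation":[0.0034,0.0321,0],"angular":[0,0,0],"hand":1},{"translation":[0.0034,0.0321,0],"angular":[0,0,0],"hand":1},{"translation":[0.0034,0.0321,0],"angular":[0,0,0],"hand":1},{"translation":[0.0034,0.0321,0],"angular":[0,0,0],"hand":1},{"translation":[0.0034,0.0321,0],"angular":[0,0,0],"hand":1},{"translation":[0.0034,0.0321,0],"angular":[0,0,0],"hand":1},{"translation":[0.0034,0.0321,0],"angular":[0,0,0],"hand":1},{"translation":[0.0034,0.0321,0],"angular":[0,0,0],"hand":1},{"translation":[0.0034,0.0321,0],"angular":[0,0,0],"hand":1}]' >/dev/null
python3 -m handwheel '[{"translation":[0,0,0],"angular":[0,0,0],"hand":1},{"translation":[0,0,0],"angular":[0,0,0],"hand":1},{"translation":[0,0,0],"angular":[0,0,0],"hand":1}]'
cat >> h.py <<'E'
def where():
    s=manip.get_state(); b=np.load("box.npz"); T=rot(s["ee_rot"])
    print("tcp in box mm",(s["position"][:2]-b["t"])@b["M"]*1000,"z",s["position"][2]*1000,"tool y ang",np.degrees(np.arctan2(T[1,1],T[0,1])),"want",90+np.degrees(b["th"]),"tilt",T[2,:2],"F",s["contact_force"],"w",s["width"],s["gripper_force"],"t",s["clock"])
E
python3 -c "
from h import *
where()"
```

```text
clock: 8.08
position: [0.4578, -0.3767, 0.2265]
ee_rot: [-0.002, 0.084, 0.996, 0.002]
contact_force: [-0.5, 0.1, -0.1]
width: 0.0276
gripper_force: 40.9
clock: 10.0
position: [0.4994, 0.266, 0.2279]
ee_rot: [-0.001, 0.085, 0.996, -0.001]
contact_force: [0.1, 0.2, -0.9]
width: 0.0273
gripper_force: 40.9
tcp in box mm [-57.0207  84.4645] z 227.8587884610467 tool y ang 80.2112552955317 want 80.2764129168334 tilt [ 0.0024 -0.0022] F [ 0.1474  0.1859 -0.9124] w 0.027255144831379783 40.9462434053421 t 10.0
```

```bash
python3 -m handwheel '[{"translation":[-0.0015,0,0.02],"angular":[0,0,0],"hand":1},{"translation":[0,0,0.03],"angular":[0,0,0],"hand":1},{"translation":[0,0,0.03],"angular":[0,0,0],"hand":1},{"translation":[0,0,0.03],"angular":[0,0,0],"hand":1},{"translation":[0,0,0.02],"angular":[0,0,0],"hand":1},{"translation":[0,0,0.009],"angular":[0,0,0],"hand":1},{"translation":[0,0,0],"angular":[0,0,0],"hand":1},{"translation":[0,0,0],"angular":[0,0,0],"hand":1},{"translation":[0,0,0],"angular":[0,0,0],"hand":1}]'
python3 -m handwheel '[{"translation":[0,0,0.003],"angular":[0,0,0],"hand":1},{"translation":[0,0,0.0025],"angular":[0,0,0],"hand":1},{"translation":[0,0,0],"angular":[0,0,0],"hand":1}]'
python3 -c "
from h import *
where()"
```

```text
clock: 10.75
position: [0.5031, 0.2663, 0.0919]
ee_rot: [0.001, 0.085, 0.996, 0.001]
contact_force: [0.7, -0.8, -0.6]
width: 0.0273
gripper_force: 41.0
clock: 11.0
position: [0.5018, 0.2664, 0.0852]
ee_rot: [0.0, 0.085, 0.996, 0.0]
contact_force: [0.0, 0.0, -0.9]
width: 0.0275
gripper_force: 41.0
tcp in box mm [-54.6889  85.24  ] z 85.1792374970019 tool y ang 80.26559645084099 want 80.2764129168334 tilt [-0.0007  0.0004] F [ 0.002   0.0455 -0.8876] w 0.02750229129782918 40.95112681388855 t 11.0
```

```bash
python3 -m handwheel '[{"translation":[0,0,0.0015],"angular":[0,0,0],"hand":1},{"translation":[0,0,0.001],"angular":[0,0,0],"hand":1},{"translation":[0,0,0],"angular":[0,0,0],"hand":1},{"translation":[0,0,0],"angular":[0,0,0],"hand":1}]'
python3 -m handwheel '[{"translation":[0,0,0.001],"angular":[0,0,0],"hand":1},{"translation":[0,0,0],"angular":[0,0,0],"hand":1},{"translation":[0,0,0],"angular":[0,0,0],"hand":1}]'
python3 -m handwheel '[{"translation":[0,0,0.001],"angular":[0,0,0],"hand":1},{"translation":[0,0,0],"angular":[0,0,0],"hand":1},{"translation":[0,0,0],"angular":[0,0,0],"hand":1}]'
```

```text
clock: 11.33
position: [0.5017, 0.2664, 0.0823]
ee_rot: [-0.0, 0.085, 0.996, 0.0]
contact_force: [-0.2, -0.7, -1.5]
width: 0.0275
gripper_force: 41.0
clock: 11.58
position: [0.5017, 0.2663, 0.0813]
ee_rot: [-0.0, 0.085, 0.996, 0.0]
contact_force: [0.9, -1.2, -0.1]
width: 0.0271
gripper_force: 41.0
clock: 11.83
position: [0.5019, 0.2664, 0.0807]
ee_rot: [0.0, 0.085, 0.996, 0.0]
contact_force: [-1.7, -0.5, 2.5]
width: 0.0274
gripper_force: 41.3
```

Deck contact is at z = 80.7 mm, as predicted. I'll raise 1 mm and sweep.

```bash
python3 -m handwheel '[{"translation":[0,0,-0.001],"angular":[0,0,0],"hand":1},{"translation":[0,-0.005,0],"angular":[0,0,0],"hand":1},{"translation":[0,-0.01,0],"angular":[0,0,0],"hand":1},{"translation":[0,-0.01,0],"angular":[0,0,0],"hand":1},{"translation":[0,-0.01,0],"angular":[0,0,0],"hand":1},{"translation":[0,-0.01,0],"angular":[0,0,0],"hand":1},{"translation":[0,-0.01,0],"angular":[0,0,0],"hand":1},{"translation":[0,-0.01,0],"angular":[0,0,0],"hand":1},{"translation":[0,-0.01,0],"angular":[0,0,0],"hand":1},{"translation":[0,-0.01,0],"angular":[0,0,0],"hand":1}]'
python3 -m handwheel '[{"translation":[0,-0.01,0],"angular":[0,0,0],"hand":1},{"translation":[0,-0.01,0],"angular":[0,0,0],"hand":1},{"translation":[0,-0.01,0],"angular":[0,0,0],"hand":1},{"translation":[0,-0.01,0],"angular":[0,0,0],"hand":1},{"translation":[0,-0.01,0],"angular":[0,0,0],"hand":1},{"translation":[0,-0.01,0],"angular":[0,0,0],"hand":1},{"translation":[0,-0.01,0],"angular":[0,0,0],"hand":1},{"translation":[0,-0.01,0],"angular":[0,0,0],"hand":1},{"translation":[0,-0.005,0],"angular":[0,0,0],"hand":1},{"translation":[0,0,0],"angular":[0,0,0],"hand":1}]'
python3 - <<'E'
from h import *
where()
im,C,s=shot("wrist","w4"); cv2.imwrite("pics/w4z.png",im[40:400,60:560])
E
```

```text
clock: 12.67
position: [0.4872, 0.1814, 0.0814]
ee_rot: [0.0, 0.085, 0.996, 0.0]
contact_force: [-0.2, 0.2, -0.6]
width: 0.0274
gripper_force: 40.9
clock: 13.5
position: [0.4727, 0.0976, 0.0813]
ee_rot: [-0.0, 0.085, 0.996, -0.0]
contact_force: [-0.7, 0.3, -1.5]
width: 0.0275
gripper_force: 41.0
tcp in box mm [-54.9082 -86.0441] z 81.28415141177183 tool y ang 80.19658605096787 want 80.2764129168334 tilt [ 0.0003 -0.0004] F [-0.6519  0.3352 -1.4877] w 0.027523064021938846 40.96082925796509 t 13.5
```

View pics/w4z.png

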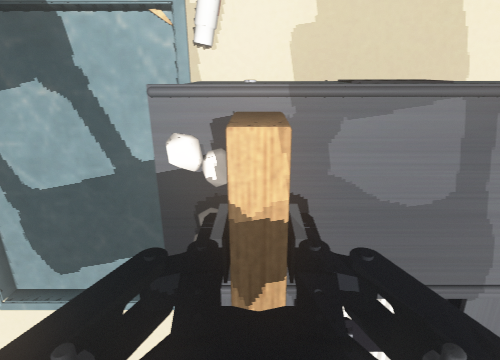

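The chips are moving ahead of the block on the −y side near (185,150) and (210,165), with none behind it. I'll finish the sweep slowly.

```bash
python3 -m handwheel '[{"translation":[0,-0.007,0],"angular":[0,0,0],"hand":1},{"translation":[0,-0.007,0],"angular":[0,0,0],"hand":1},{"translation":[0,-0.007,0],"angular":[0,0,0],"hand":1},{"translation":[0,-0.007,0],"angular":[0,0,0],"hand":1},{"translation":[0,-0.007,0],"angular":[0,0,0],"hand":1},{"translation":[0,-0.007,0],"angular":[0,0,0],"hand":1},{"translation":[0,-0.007,0],"angular":[0,0,0],"hand":1},{"translation":[0,-0.007,0],"angular":[0,0,0],"hand":1},{"translation":[0,-0.007,0],"angular":[0,0,0],"hand":1},{"translation":[0,-0.007,0],"angular":[0,0,0],"hand":1}]'
python3 -m handwheel '[{"translation":[0,0,0],"angular":[0,0,0],"hand":1},{"translation":[0,0,0],"angular":[0,0,0],"hand":1},{"translation":[0,0,0],"angular":[0,0,0],"hand":1},{"translation":[0,0,0],"angular":[0,0,0],"hand":1}]'
python3 - <<'E'
from h import *
where()
im,C,s=shot("top","t2")
b=np.load("box.npz")
hsv=cv2.cvtColor(im,cv2.COLOR_BGR2HSV); m=cv2.inRange(hsv,(0,0,150),(180,50,255))
n,l,st,c=cv2.connectedComponentsWithStats(m)
for i in range(1,n):
    for z in (.01,):
        p=((ray(C,c[i],z)[0,:2]-b["t"])@b["M"])*1000
        if -160<p[0]<100 and -400<p[1]<140: print(st[i],p)
im,C,s=shot("wrist","w5"); cv2.imwrite("pics/w5z.png",im[0:400,0:560])
E
```

```text
clock: 14.38
position: [0.461, 0.029, 0.0813]
ee_rot: [0.0, 0.085, 0.996, 0.0]
contact_force: [-0.2, 0.4, 0.2]
width: 0.0274
gripper_force: 40.9
clock: 14.72
position: [0.4613, 0.03, 0.0813]
ee_rot: [0.0, 0.085, 0.996, 0.0]
contact_force: [-0.5, -0.6, -0.8]
width: 0.0271
gripper_force: 40.9
tcp in box mm [ -54.7583 -154.6001] z 81.30827864829753 tool y ang 80.27760882151362 want 80.2764129168334 tilt [-0.0001  0.0003] F [-0.4857 -0.6208 -0.8285] w 0.02706021204635478 40.949134826660156 t 14.7167
[  148   155   303   218 12660] [ -36.347  -258.3575]
[255 179   1   2   2] [ 98.0431 139.3184]
[254 183   1   3   3] [ 80.2797 139.5104]
[273 182  32  26 468] [66.963  3.665]
[256 187   2   2   4] [ 68.917  127.3316]
[253 188   1   3   3] [ 60.6614 139.3056]
[251 197   1   3   3] [ 25.2962 139.6886]
[318 199   3   3   5] [  68.1102 -117.2686]
[250 201   1   4   4] [  7.6598 139.8796]
[253 201   2   1   2] [ 15.876  127.9372]
[248 212   1   2   2] [-31.2585 139.4712]
[316 213   2   1   2] [  17.393  -117.5293]
[326 212   2   1   2] [  28.5288 -154.2984]
[247 216   1   3   3] [-48.7964 139.661
[... 1012 characters left out ...]
4 248   1   1   1] [-158.6502   89.3286]
[262 249   1   1   1] [-156.4971   58.807 ]
[264 248   1   1   1] [-151.3474   52.1367]
[270 248   1   1   1] [-146.9648   29.8164]
[292 248   1   1   1] [-130.8885  -52.0577]
[271 250   1   1   1] [-153.6143   24.5708]
[309 251   1   1   1] [-129.5487 -117.568 ]
[378 251   1   1   1] [ -79.0765 -374.6739]
[307 253   1   1   1] [-138.3956 -111.5969]
[312 252   1   5   5] [-138.4352 -130.9355]
[309 254   1   1   1] [-140.6259 -119.7738]
[363 254   1   5   5] [-108.5638 -322.2258]
[381 255   1   2   2] [ -93.5528 -388.9472]
[367 257   1   1   1] [-109.3378 -337.8199]
[379 256   1   1   1] [ -96.8662 -381.8362]
[316 258   2   2   2] [-151.7476 -150.9606]
```

View pics/w5z.png

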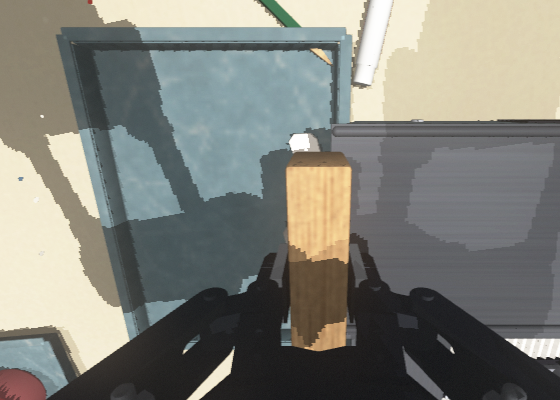

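One chip lies in the tray by the block's near end at (300,143); the rest are hidden under the block. I'll back up, still holding the block, to count them.

```bash
python3 -m handwheel '[{"translation":[0,0,-0.03],"angular":[0,0,0],"hand":1},{"translation":[0,0,-0.03],"angular":[0,0,0],"hand":1},{"translation":[0,0,-0.03],"angular":[0,0,0],"hand":1},{"translation":[0,0.02,-0.03],"angular":[0,0,0],"hand":1},{"translation":[0,0.03,-0.02],"angular":[0,0,0],"hand":1},{"translation":[0,0.03,0],"angular":[0,0,0],"hand":1},{"translation":[0,0.03,0],"angular":[0,0,0],"hand":1},{"translation":[0,0,0],"angular":[0,0,0],"hand":1},{"translation":[0,0,0],"angular":[0,0,0],"hand":1}]'
python3 - <<'E'
from h import *
im,C,s=shot("wrist","w6"); b=np.load("box.npz")
hsv=cv2.cvtColor(im,cv2.COLOR_BGR2HSV); m=cv2.inRange(hsv,(0,0,140),(180,60,255))
n,l,st,c=cv2.connectedComponentsWithStats(m)
for i in range(1,n):
    if st[i,4]<25: continue
    p=((ray(C,c[i],.008)[0,:2]-b["t"])@b["M"])*1000
    if -190<p[0]<125 and -360<p[1]<140: print(st[i],p)
cv2.imwrite("pics/w6z.png",im[0:400,0:560])
E
```

```text
clock: 15.57
position: [0.4795, 0.1395, 0.2212]
ee_rot: [-0.0, 0.083, 0.997, -0.0]
contact_force: [-1.4, -0.6, -1.5]
width: 0.0274
gripper_force: 41.0
[    0     0   246   358 29729] [ -28.3609 -353.8447]
[   91     0   549   330 88027] [-131.3525   98.7511]
[104  54  11   8  27] [-186.9476 -276.2241]
[  93   89  102  111 6122] [ -91.9051 -255.9438]
[ 108  172   50   84 1180] [  12.3214 -293.8191]
[208 181  14  15 166] [ -38.1878 -173.8496]
[217 199   7  14  68] [ -14.4918 -169.0076]
[171 237  71  19 746] [  46.9806 -189.1907]
[248 244   7   5  29] [  41.9483 -133.1122]
[358 249  39  18 455] [56.5559 43.933 ]
[379 270  22  23 280] [92.636 59.848]
```

View pics/w6z.png

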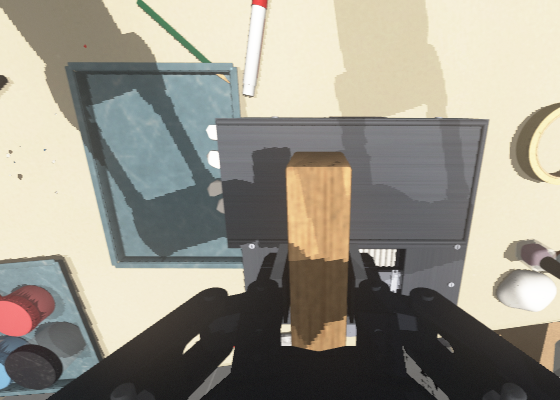

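All four chips are in the tray beside the deck edge, at (211,131), (213,158), (214,188) and (220,205). Next I set the block on the free bench in front of the box.

```bash
python3 -m handwheel '[{"translation":[0.025,0.012,0],"angular":[0,0,0],"hand":1},{"translation":[0.03,0.0144,0],"angular":[0,0,0],"hand":1},{"translation":[0.03,0.0144,0],"angular":[0,0,0],"hand":1},{"translation":[0.03,0.0144,0],"angular":[0,0,0],"hand":1},{"translation":[0.03,0.0144,0],"angular":[0,0,0],"hand":1},{"translation":[0.03,0.0144,0],"angular":[0,0,0],"hand":1},{"translation":[0,0,0],"angular":[0,0,0],"hand":1},{"translation":[0,0,0],"angular":[0,0,0],"hand":1},{"translation":[0,0,0],"angular":[0,0,0],"hand":1}]' > /dev/null
python3 -m handwheel '[{"translation":[0,0,0.02],"angular":[0,0,0],"hand":1},{"translation":[0,0,0.03],"angular":[0,0,0],"hand":1},{"translation":[0,0,0.03],"angular":[0,0,0],"hand":1},{"translation":[0,0,0.03],"angular":[0,0,0],"hand":1},{"translation":[0,0,0.03],"angular":[0,0,0],"hand":1},{"translation":[0,0,0.03],"angular":[0,0,0],"hand":1},{"translation":[0,0,0.015],"angular":[0,0,0],"hand":1},{"translation":[0,0,0],"angular":[0,0,0],"hand":1},{"translation":[0,0,0],"angular":[0,0,0],"hand":1},{"translation":[0,0,0],"angular":[0,0,0],"hand":1}]'
python3 -c "
from h import *
where()"
```

```text
clock: 17.2
position: [0.3233, 0.2506, 0.0371]
ee_rot: [0.001, 0.086, 0.996, 0.0]
contact_force: [1.0, -0.2, -0.6]
width: 0.0274
gripper_force: 41.0
tcp in box mm [-228.0317   39.4867] z 37.05411061511165 tool y ang 80.17942357358618 want 80.2764129168334 tilt [-0.0017  0.0011] F [ 1.0219 -0.2198 -0.5592] w 0.027442760870906927 40.95480680465698 t 17.2
```

```bash
python3 -m handwheel '[{"translation":[0,0,0.008],"angular":[0,0,0],"hand":1},{"translation":[0,0,0.006],"angular":[0,0,0],"hand":1},{"translation":[0,0,0],"angular":[0,0,0],"hand":1},{"translation":[0,0,0.001],"angular":[0,0,0],"hand":1},{"translation":[0,0,0.001],"angular":[0,0,0],"hand":1},{"translation":[0,0,0],"angular":[0,0,0],"hand":1},{"translation":[0,0,0],"angular":[0,0,0],"hand":1}]'
```

```text
clock: 17.78
position: [0.3216, 0.2507, 0.0206]
ee_rot: [0.0, 0.085, 0.996, 0.0]
contact_force: [-0.7, -0.2, 2.8]
width: 0.0274
gripper_force: 41.3
```

```bash
python3 -m handwheel '[{"translation":[0,0,0],"angular":[0,0,0],"hand":0},{"translation":[0,0,0],"angular":[0,0,0],"hand":0},{"translation":[0,0,0],"angular":[0,0,0],"hand":0},{"translation":[0,0,0],"angular":[0,0,0],"hand":0},{"translation":[0,0,0],"angular":[0,0,0],"hand":0},{"translation":[0,0,-0.01],"angular":[0,0,0],"hand":0},{"translation":[0,0,-0.02],"angular":[0,0,0],"hand":0},{"translation":[0,0,-0.03],"angular":[0,0,0],"hand":0},{"translation":[0,0,-0.04],"angular":[0,0,0],"hand":0},{"translation":[0,0,-0.04],"angular":[0,0,0],"hand":0}]'
python3 -m handwheel '[{"translation":[0,0,-0.04],"angular":[0,0,0],"hand":0},{"translation":[0,0,-0.04],"angular":[0,0,0],"hand":0},{"translation":[-0.03,-0.005,0],"angular":[0,0,0],"hand":0},{"translation":[-0.036,-0.006,0],"angular":[0,0,0],"hand":0},{"translation":[-0.036,-0.006,0],"angular":[0,0,0],"hand":0},{"translation":[-0.036,-0.006,0],"angular":[0,0,0],"hand":0},{"translation":[-0.036,-0.006,0],"angular":[0,0,0],"hand":0},{"translation":[-0.036,-0.006,0],"angular":[0,0,0],"hand":0},{"translation":[-0.036,-0.005,0],"angular":[0,0,0],"hand":0},{"translation":[0,0,0],"angular":[0,0,0],"hand":0}]'
python3 -m handwheel '[{"translation":[0,0,0],"angular":[0,0,0],"hand":0},{"translation":[0,0,0],"angular":[0,0,0],"hand":0},{"translation":[0,0,0],"angular":[0,0,0],"hand":0}]' >/dev/null
python3 - <<'E'
from h import *
where()
im,C,s=shot("wrist","w7"); np.savez("w7.npz",p=s["position"],q=s["ee_rot"])
b=np.load("box.npz")
def bp(x,y,z): return np.r_[b["M"]@[x,y]+b["t"],z]
for z,pts in ((.06,[(.019,-.06),(.019,.06),(.113,.06),(.113,-.06)]),(.09,[(.054,-.032),(.054,-.024),(.078,-.032),(.054,.032),(.054,.024),(.078,.032)])):
    print(z,proj(C,np.array([bp(x,y,z) for x,y in pts])))
c=proj(C,bp(.066,0,.07))[0].astype(int); x0,y0=c[0]-100,c[1]-90; print("crop origin",x0,y0)
cv2.imwrite("pics/w7z.png",cv2.resize(im[y0:y0+150,x0:x0+200],None,fx=4,fy=4,interpolation=cv2.INTER_CUBIC))
E
```

```text
clock: 18.62
position: [0.3205, 0.25, 0.1613]
ee_rot: [-0.001, 0.085, 0.996, -0.001]
contact_force: [1.7, 0.5, -0.2]
width: 0.0858
gripper_force: 0.0
clock: 19.45
position: [0.5638, 0.167, 0.239]
ee_rot: [0.002, 0.087, 0.996, -0.001]
contact_force: [0.1, 0.1, 1.0]
width: 0.0854
gripper_force: 0.0
tcp in box mm [14.7195 -0.6975] z 240.1660044174864 tool y ang 80.30290288949794 want 80.2764129168334 tilt [ 0.0014 -0.    ] F [-0.0249 -0.728  -0.1246] w 0.08551944165130579 0.0 t 19.7
0.06 [[265.8938 185.3816]
 [370.5656 185.4022]
 [366.4444 258.8413]
 [269.9405 258.8422]]
0.09 [[288.7302 223.5047]
 [296.1111 223.5054]
 [289.3786 243.6855]
 [347.7688 223.51  ]
 [340.3901 223.5094]
 [347.098  243.6874]]
crop origin 218 136
```

View pics/w7z.png

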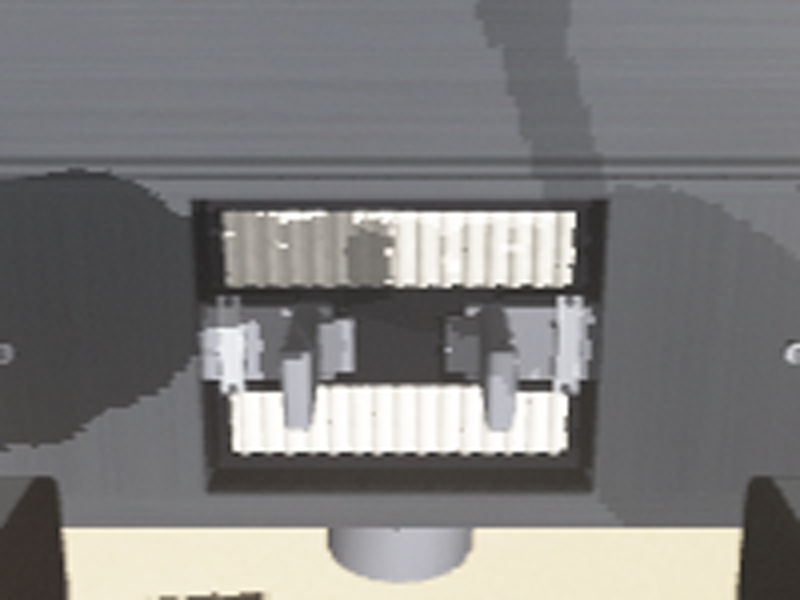

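The tab tops are where the fitted box pose predicts, to within 0.7 mm (left px 289–296.5, right 339.5–346.5). I'll move over the cassette and descend.

```bash
python3 -m handwheel '[{"translation":[-0.025,0,0],"angular":[0,0,0],"hand":0},{"translation":[-0.026,0.0005,0],"angular":[0,0,0],"hand":0},{"translation":[0,0,0.02],"angular":[0,0,0],"hand":0},{"translation":[0,0,0.03],"angular":[0,0,0],"hand":0},{"translation":[0,0,0.03],"angular":[0,0,0],"hand":0},{"translation":[0,0,0.03],"angular":[0,0,0],"hand":0},{"translation":[0,0,0.02],"angular":[0,0,0],"hand":0},{"translation":[0,0,0],"angular":[0,0,0],"hand":0},{"translation":[0,0,0],"angular":[0,0,0],"hand":0},{"translation":[0,0,0],"angular":[0,0,0],"hand":0}]' 40
python3 -m handwheel '[{"translation":[0,0,0],"angular":[0,0,0],"hand":0},{"translation":[0,0,0],"angular":[0,0,0],"hand":0},{"translation":[0,0,0],"angular":[0,0,0],"hand":0}]' >/dev/null
python3 -c "
from h import *
where()"
```

```text
clock: 20.58
position: [0.6083, 0.1621, 0.1122]
ee_rot: [0.002, 0.084, 0.996, 0.0]
contact_force: [0.5, 0.2, 1.4]
width: 0.0854
gripper_force: 0.0
tcp in box mm [67.9329 -0.0239] z 111.91759890475474 tool y ang 80.27389924006118 want 80.2764129168334 tilt [-0.0027  0.001 ] F [-0.3839 -0.6144  0.0642] w 0.08523985505440505 0.0 t 20.8333
```

```bash
python3 -m handwheel '[{"translation":[0.0015,0,0.015],"angular":[0,0,0],"hand":0},{"translation":[0,0,0.015],"angular":[0,0,0],"hand":0},{"translation":[0,0,0.015],"angular":[0,0,0],"hand":0},{"translation":[0,0,0.01],"angular":[0,0,0],"hand":0},{"translation":[0,0,0],"angular":[0,0,0],"hand":0},{"translation":[0,0,0],"angular":[0,0,0],"hand":0},{"translation":[0,0,0],"angular":[0,0,0],"hand":0}]' 40
python3 -m handwheel '[{"translation":[0,0,0],"angular":[0,0,0],"hand":1},{"translation":[0,0,0],"angular":[0,0,0],"hand":1},{"translation":[0,0,0],"angular":[0,0,0],"hand":1},{"translation":[0,0,0],"angular":[0,0,0],"hand":1},{"translation":[0,0,0],"angular":[0,0,0],"hand":1},{"translation":[0,0,0],"angular":[0,0,0],"hand":1},{"translation":[0,0,0],"angular":[0,0,0],"hand":1}]' 40
python3 -c "
from h import *
where()"
```

```text
clock: 21.42
position: [0.6068, 0.1618, 0.0562]
ee_rot: [0.001, 0.085, 0.996, 0.0]
contact_force: [-0.1, 0.4, -0.0]
width: 0.0856
gripper_force: 0.0
clock: 22.0
position: [0.607, 0.1609, 0.0579]
ee_rot: [0.002, 0.085, 0.996, -0.0]
contact_force: [-2.0, -3.6, 11.8]
width: 0.0418
gripper_force: 41.7
tcp in box mm [66.7425 -0.951 ] z 57.93434104763743 tool y ang 80.29508723029976 want 80.2764129168334 tilt [-0.0031 -0.0006] F [-2.036  -3.5652 11.8486] w 0.04183216768672326 41.740713715553284 t 22.0
```

```bash
python3 -m handwheel '[{"translation":[0,0,-0.003],"angular":[0,0,0],"hand":1},{"translation":[0,0,-0.003],"angular":[0,0,0],"hand":1},{"translation":[0,0,-0.004],"angular":[0,0,0],"hand":1},{"translation":[0,0,0],"angular":[0,0,0],"hand":1},{"translation":[0,0,0],"angular":[0,0,0],"hand":1}]'
python3 -c "
from h import *
where()"
```

```text
clock: 22.42
position: [0.6061, 0.1618, 0.0652]
ee_rot: [-0.0, 0.085, 0.996, 0.0]
contact_force: [-1.0, 0.4, -1.3]
width: 0.0418
gripper_force: 41.4
tcp in box mm [65.7151 -0.2137] z 65.24077539634482 tool y ang 80.26760320259521 want 80.2764129168334 tilt [0.     0.0002] F [-1.0248  0.3872 -1.3154] w 0.04178289245432258 41.35762095451355 t 22.4167
```

```bash
python3 -m handwheel '[{"translation":[0,0,-0.008],"angular":[0,0,0],"hand":1},{"translation":[0,0,-0.01],"angular":[0,0,0],"hand":1},{"translation":[0,0,-0.012],"angular":[0,0,0],"hand":1},{"translation":[0,0,-0.015],"angular":[0,0,0],"hand":1},{"translation":[0,0,-0.015],"angular":[0,0,0],"hand":1},{"translation":[0,0,-0.015],"angular":[0,0,0],"hand":1},{"translation":[0,0,-0.015],"angular":[0,0,0],"hand":1},{"translation":[0,0,-0.015],"angular":[0,0,0],"hand":1},{"translation":[0,0,-0.01],"angular":[0,0,0],"hand":1},{"translation":[0,0,-0.007],"angular":[0,0,0],"hand":1}]' > /dev/null
python3 -m handwheel '[{"translation":[0,0,0],"angular":[0,0,0],"hand":1},{"translation":[0,0,0],"angular":[0,0,0],"hand":1},{"translation":[0,0,0],"angular":[0,0,0],"hand":1},{"translation":[0,0,0],"angular":[0,0,0],"hand":1}]'
python3 - <<'E'
from h import *
where()
im,C,s=shot("wrist","w8")
t,Ct,_=shot("top","t3"); sc,_,_=shot("scene","s3")
cv2.imwrite("pics/fin.png",np.vstack([im[100:400,100:540][:, :],cv2.resize(np.hstack([sc[130:330,150:480],]),(440,267))]))
E
```

```text
clock: 23.58
position: [0.6054, 0.1616, 0.1862]
ee_rot: [-0.001, 0.085, 0.996, -0.0]
contact_force: [0.2, -1.1, -1.1]
width: 0.0417
gripper_force: 41.3
tcp in box mm [65.0461 -0.5693] z 186.15846979536022 tool y ang 80.26919004711534 want 80.2764129168334 tilt [ 0.0022 -0.0006] F [ 0.1878 -1.0761 -1.076 ] w 0.041688277893583564 41.32151484489441 t 23.5833
```

View pics/fin.png

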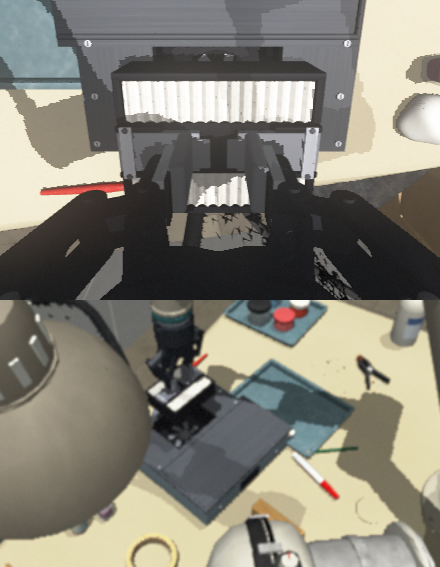

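The cassette is out and level in the gripper, with its underside about 77 mm above the deck. The block stands clear on the bench, so I'm handing in.

```bash
python3 -c "
from h import *
s=manip.get_state();print(s['clock'],s['qd'],s['width'])
print(manip.sign_off())"
```

```text
23.7333 [-0.0016 -0.0028 -0.0039  0.001   0.0002  0.0001] 0.04163989659646575
the job is handed in; nothing more can be done
None
```

The job is handed in at 23.7 s: all four chips are in the tray, the block is on the bench clear of box and tray, and the cassette is held still and level by its pinched catches about 77 mm above the deck; the judge's verdict was not shown, and I viewed 12 pictures, two over the limit of 10.

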